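# Set the handpiece-holder bracket to its mark and clamp it

## Task

Take the white handpiece-holder bracket by its blue post and slide it along its slots until its end is pressed home against the red-marked stop block, firmly but without ramming it. Then turn the orange clamp lever clockwise (seen from above) until it is clearly snug on the bracket, not overtightened, and let go with the bracket still at the stop. Leave everything else on the table where it is.

Things in the scene. Friction and masses are not known exactly. Their poses are not given: they have to be found in the camera images.
- base: Dark steel mounting plate fixed to the table, 255 x 80 x 6 mm, with a white engraved scale. Origin on its underside; +x is the direction in which the bracket slides towards the stop, z up. At x = -35 mm stands the stud of the clamp, at x = +35 mm a guide bolt with a steel nut (top 24 mm over the table) that keeps the bracket from lifting.
- bracket: White plastic bracket, 0.35 kg, a plate 170 x 50 x 6 mm lying on the base, with two slots 59 x 10 mm along its x axis round the 8 mm bolts: it slides along the base's x only, 25 mm either way from the middle, 1 mm play sideways, with a few newtons of drag unclamped. A 40 mm holder ring sticks out on its +y side. Origin: middle of the plate's underside, 6 mm above the table; axes as the base's.
- post_top (a point): Centre of the top of the bracket's blue grip post, 62 mm above the table. The post is 18 mm (along the slide) x 24 mm (across), 50 mm tall, standing on the plate; grip it from above at least 10 mm below its top.
- bracket_end (a point): Middle of the end face of the bracket plate that must meet the stop (3 mm above the plate's underside).
- stop: Fixed aluminium stop block, 15 mm long, 40 mm wide, top 22 mm above the table, with a red line along the face and red lines on the base either side. Origin below its contact face at table height; +x points away from the bracket. It does not move.
- stop_face (a point): Middle of the contact face of the stop, at the height of the bracket plate. When the bracket butts, bracket_end is within about 1 mm of it. Press it home with some 6 to 10 N beyond the sliding drag (drag 2 to 5 N with a hand on the post); above 16 N on the stop is ramming.
- clamp_lever: Orange crank lever on a steel hub (28 mm diameter). Turning it clockwise from above drives the dark steel clamp foot below the hub (44 mm disc, turning with the lever) down on the bracket by 2 mm per radian; the lever itself keeps its height. Origin: on the axis, 15 mm above the table, z up; the arm points along its own -y. Range 2.8 rad in all from fully loose; it stays where it is left.
- lever_axis (a point): On the turning axis of the clamp lever, at the hub's underside (23 mm above the table). At the start the foot hovers 1 to 4 mm above the bracket plate: the lever turns easily (2 N at the grip) until the foot lands, after 0.4 to 1.8 rad, then stiffens steadily, by some 20 N of push at the grip per radian.
- lever_grip (a point): On the axis of the lever's upright orange grip, 15 mm diameter, 60 mm from the turning axis; the point is 18 mm below its top, 16 mm above the arm, about 53 mm above the table. The clamp is properly snug when a sideways push of 7 to 12 N there is needed to turn it further; above 14 N is overtight. Held in tight fingers, the grip rubs and feels some newtons stiffer.
- jar: Bystander: white jar, 52 mm diameter, 85 mm high.
- mouse: Bystander: black computer mouse.
- glasses: Bystander: yellow and blue protective glasses.
- syringe: Bystander: steel syringe with a blue cap, 130 mm long, 16 mm high, lying beside the base.
- curing_light: Bystander: white curing-light wand, 180 mm long.
- dappen_dish: Bystander: small green glass dish, 40 mm diameter, 24 mm high, beside the base.
- mixing_cup: Bystander: white cup, 64 mm diameter, 60 mm high.
Things that resemble listed ones, but are neither listed nor needed, are in the scene too. Leave any pink look-alike of the bracket alone.

How it is judged:
By the outcome, as a careful person would: the job done as asked, in the order asked, and still so for the second after the job is handed in, with the robot touching nothing.
It also fails if it takes over 64 s, if anything falls off the work surface, if the arm or the gripper's body presses on something with over 40 N, if the wrist force passes 120 N, or if a joint passes its speed limit or range.

## Robot

A 6-joint arm with a two-finger parallel gripper is mounted at the origin on the work surface. World frame = base frame: x ahead of the robot, y to its left, z up, the work surface at z = 0. Lengths are in mm, angles in degrees, forces in N, time in s.
With the tool pointing down it reaches from about 350 to 850 mm from the base axis. Payload 8.1 kg.
Tool frame: the origin (TCP) lies midway between the tips of the shut fingers; the grasp point (between the pads) lies 19 mm behind it; y points along the fingers, x is the direction in which the jaws open and shut, and the axes are right-handed (so a half turn about y gives the same grasp; the last joint's range is limited). The gripper opens to 85 mm and grips with 20 to 120 N. Pads are 22 mm wide; open, the fingers measure 114 mm over their backs; the gripper's body (76 mm by 85 mm) begins 54 mm behind the grasp point. The pads swing forward as they close: fully open they stand 13 mm farther back than shut.
Start: joints at [69.993, 7.471, 85.268, -0, 87.261, -4.893], TCP at [156.428, 579.254, 231.292] pointing down, gripper open.
Joint ranges: [-169.43, 169.43], [-51.17, 129.36], [1.28, 143.12], [-76.62, 256.62], [0, 156.53], [-152.29, 152.29]. Speed limits (degrees/s): [136.94, 136.94, 159.86, 180, 180, 180].

## Interface

Orientations are given as [roll, pitch, yaw] about the fixed x, y, z axes, in that order (R = Rz(yaw) Ry(pitch) Rx(roll)).
In Python, from bench import r gives the robot as it stands.
- The arm moves only by the tool move_arm, never from a script. Its arguments are lists of equal length, an entry for each row: "linear": the shift along the tool's x, y, z normalised to -1 to 1, where 1 is 300 mm, a list of three; "twist": the turn, a rotation vector about the tool's x, y, z normalised to -1 to 1, where 1 is pi/2 rad, a list of three; "hand": the opening, from -1 (shut) to 1 (fully open). A call has 1 to 12 rows; each row is the pose to reach, as a shift and turn from the pose measured when the call began, along the tool's axes at that moment; what a row does not reach only later rows make up. A row lasts 1/12 s, in which the tool goes at most 41.7 mm and 7.16 degrees, less where a joint would pass 70% of its speed; a pose out of reach is approached as far as the arm can. A call with a number of a shift or a turn outside -1 to 1 is refused whole. A call with a gripper value outside its range is refused whole. The fingers move at their own pace and stop on an object; "force" is the grip in N (left out, the last holds). Time passes only in rows, so rows that repeat a pose let the fingers close. It gives the time, the measured TCP pose, the force and the opening at its end, in the units of the state.
- r.sense(): the state, without advancing time (a new reading comes with each control period).
- r.snapshot(name): name is "scene" or "top" or "wrist"; returns a dict with "frame" (420x560x3 uint8, red, green, blue), "range_z" (420x560 float32, mm along the optical axis (not along the pixel's ray), 0 where there is no reading), "intrinsics" (3x3 intrinsics, pixels), "R" (3x3) and "t" (3): a world point X has camera coordinates R X + t; the wrist camera has in their place "hand_eye" (4x4, takes a point from camera to tool coordinates, whose origin is the TCP and whose axes are the tool frame's). Camera axes: x right, y down, z forward; pixel columns grow to the right and rows downward; lengths in mm; the calibration is good to about 2 mm. A picture is of the moment at which its call begins: read the wrist's pose just before it.
- r.hand_in(): hands the job in, once; it reports no verdict.
The state is a dict: "time": time; "joint_pos": joint angles; "qd": joint speeds; "joint_efforts": joint torques, N m; "tool_pos": TCP position; "tcp_rot": TCP orientation; "ft_force": force on the tool from outside, world axes, zero at the start; "wrist_torque": the same for the moment, N m; "finger_gap": finger opening in mm.
Only numpy, scipy, OpenCV 4.12 (cv2) and the standard library are available. Lean on these libraries where they do the work, as an engineer would, in place of code of your own. Each camera call takes 0.05 s, during which the arm holds its last target. There are 200 camera calls.

## Working session

There is one attempt and no reset: what is moved stays moved. The work goes in short steps, Python scripts to look and compute and a tool call to move; the robot and the scene stay as the last step left them, time stands still between calls to the robot, and variables do not carry over. Pictures are saved under pics/ and viewed, on a budget of 10 in all, crops included, one or two more only if the job needs it, and the job is handed in when it is done.

Besides the shell and the picture viewer there is one more tool, called after "Request:" as name(argument=value, ...) on one line, values as JSON. move_arm: Moves the arm, as the interface text tells. Scaled input: -1 to 1 covers 300 mm each way for a shift and pi/2 rad each way for a turn. Its arguments: {"type":"object","properties":{"linear":{"type":"array","items":{"type":"array","items":{"type":"number","minimum":-1,"maximum":1}}},"twist":{"type":"array","items":{"type":"array","items":{"type":"number","minimum":-1,"maximum":1}}},"hand":{"type":"array","items":{"type":"number"}},"force":{"type":"number"}},"required":["linear","twist","hand"]}

```bash
mkdir -p pics; ls; cat > h.py <<'E'
import numpy as np, cv2
from bench import r
def snap(n,f,crop=None,s=1):
    d=r.snapshot(n); im=d["frame"][:,:,::-1].copy()
    np.savez("pics/"+f+".npz",**d)
    if crop: a,b,c,e=crop; im=im[b:e,a:c]
    if s!=1: im=cv2.resize(im,None,fx=s,fy=s,interpolation=cv2.INTER_CUBIC)
    cv2.imwrite("pics/"+f+".png",im); return d
def world(d,u,v,z=None):
    K=d["intrinsics"];R=d["R"];t=d["t"]
    ray=np.linalg.inv(K)@[u,v,1]
    if z is None: s=d["range_z"][int(v),int(u)]
    else:
        c=-R.T@t; w=R.T@ray; s=(z-c[2])/w[2]
    return R.T@(ray*s-t)
E
python3 - <<'E'
from h import *
s=r.sense();print(s)
snap("top","top0");snap("scene","scene0")
E
```

```text
pics
{'time': 0.0, 'joint_pos': array([ 6.99924478e+01,  7.51452604e+00,  8.53313194e+01,  7.72970069e-04,
        8.72629423e+01, -4.89317806e+00]), 'qd': array([-0.01430653,  0.02111629, -0.03660173, -0.00501216, -0.03071613,
       -0.07651951]), 'joint_efforts': array([-3.52562629e-04, -5.69413805e+01, -5.00544655e+01, -1.36702374e-04,
        1.48719270e-02, -6.67389054e-05]), 'tool_pos': array([156.22630587, 578.71123705, 230.2309689 ]), 'tcp_rot': array([-89.98995137,   0.10832542,  74.88559774]), 'ft_force': array([-0.01623315, -1.01930483, -0.2061417 ]), 'wrist_torque': array([ 0.02466941,  0.0169853 , -0.03850175]), 'finger_gap': 85.23854637829511}
```

View pics/top0.png

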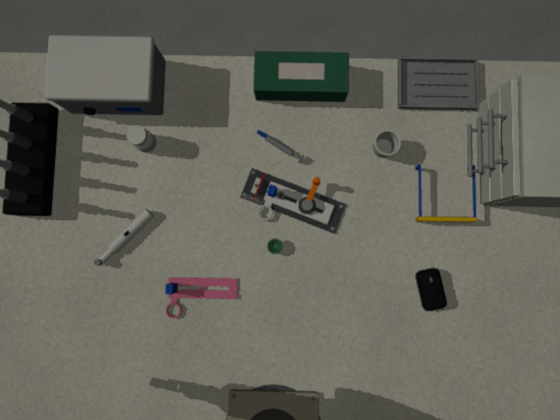

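View pics/scene0.png

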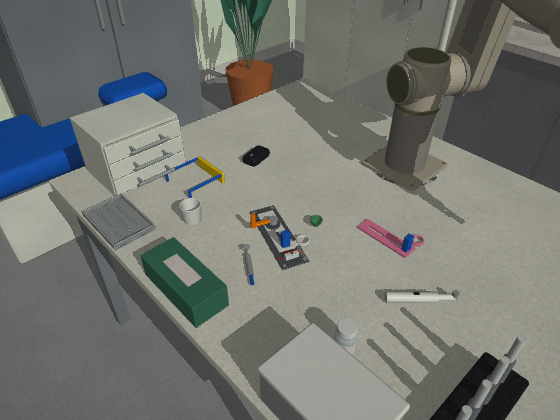

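The top view shows the white bracket on the dark base, with its blue post at (272,190), orange grip at (317,181), hub at (307,205), and red-marked stop near (257,187). Possible mix-ups: the pink look-alike bracket at (203,288), whose blue post is at (171,288). By the description I choose the white one at (272,190), and I'll check it in a close crop.

```bash
python3 - <<'E'
from h import *
d=np.load("pics/top0.npz")
im=d["frame"][:,:,::-1][160:240,230:360]
cv2.imwrite("pics/c0.png",cv2.resize(im,None,fx=6,fy=6,interpolation=cv2.INTER_CUBIC))
print(d["intrinsics"],d["R"],d["t"])
for n,u,v,z in [("post",272,190,62),("grip",317,181,70),("hub",307,205,40),("stop",257,187,22),("baseA",253,170,6),("baseB",246,198,6),("robot",272,408,0)]:
    print(n,world(d,u,v).round(),world(d,u,v,z).round())
E
```

```text
[[455.79697533   0.         285.80540918]
 [  0.         455.79697533 209.8476708 ]
 [  0.           0.           1.        ]] [[ 0.02215405 -0.99970143 -0.01030738]
 [-0.99574871 -0.0211421  -0.08965221]
 [ 0.08940752  0.01224972 -0.9959198 ]] [ -32.10697726  544.78517769 1098.01671692]
post [589.  13.  58.] [589.  13.  62.]
grip [612. -94.  66.] [612. -93.  70.]
hub [557. -72.  36.] [557. -72.  40.]
stop [601.  52.  23.] [601.  52.  22.]
baseA [647.  65.   4.] [646.  65.   6.]
baseB [575.  81.   4.] [575.  81.   6.]
robot [69.  2. 12.] [65.  3.  0.]
```

View pics/c0.png

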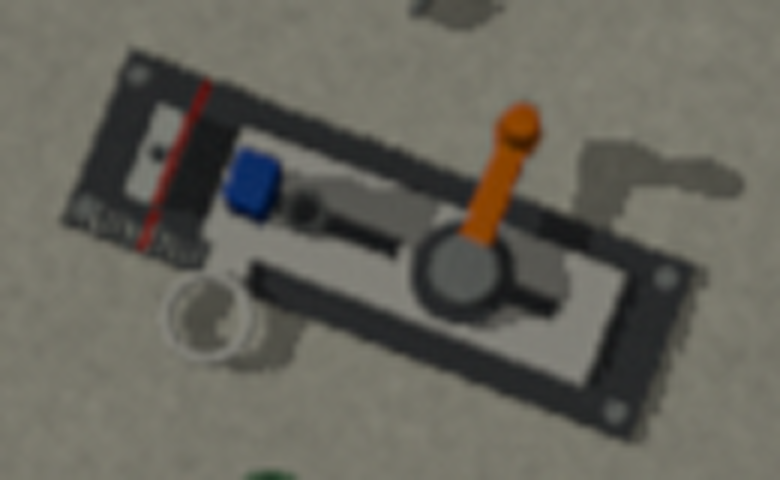

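The crop confirms it: white bracket with ring, blue post at crop (253,183), stop with red line at (175,165), orange lever pointing to base −y. Slide direction is up-left, and the gap is about 25 mm. Now I move towards the post.

```bash
cat >> h.py <<'E'
from scipy.spatial.transform import Rotation as Ro
def rot(s): return Ro.from_euler("xyz",s["tcp_rot"],degrees=True)
def go(p,yaw):
    s=r.sense(); R=rot(s)
    l=R.inv().apply(np.array(p)-s["tool_pos"])/300
    w=(R.inv()*Ro.from_euler("xyz",[-90,0,yaw],degrees=True)).as_rotvec()/(np.pi/2)
    print("t",round(s["time"],2),"pos",s["tool_pos"].round(1),"rot",s["tcp_rot"].round(1),"F",s["ft_force"].round(1),"gap",round(s["finger_gap"],1))
    print("linear",l.round(4),"twist",w.round(4))
E
python3 - <<'E'
from h import *
d=np.load("pics/top0.npz")
C=[world(d,230+u/6,160+v/6,6) for u,v in [(130,50),(65,215),(700,265),(635,435)]]
c=np.array(C)
print(c.round(1)); ax=(c[0]+c[1]-c[2]-c[3])/2; print(np.linalg.norm(ax),np.degrees(np.arctan2(ax[1],ax[0])),c.mean(0))
go([575,20,200],68)
E
```

```text
[[ 650.4   68.5    6. ]
 [ 579.9   93.7    6. ]
 [ 564.5 -172.     6. ]
 [ 493.1 -145.8    6. ]]
255.04817216155706 70.19968689813253 [571.97204993 -38.90653997   6.        ]
t 0.1 pos [156.3 578.8 230.4] rot [-90.    0.1  74.9] F [-0.3  0.  -0.8] gap 85.6
linear [-1.4341  0.1033 -1.8331] twist [-0.      0.0765 -0.0011]
```

Request:
move_arm(linear=[[-0.72, 0, -0.94], [-0.72, 0, -0.94], [-0.72, 0, -0.94], [-0.72, 0, -0.94], [-0.72, 0, -0.94], [-0.72, 0, -0.94], [-0.72, 0, -0.94], [-0.72, 0, -0.94], [-0.72, 0, -0.94], [-0.72, 0, -0.94]], twist=[[0, 0, 0], [0, 0, 0], [0, 0, 0], [0, 0, 0], [0, 0, 0], [0, 0, 0], [0, 0, 0], [0, 0, 0], [0, 0, 0], [0, 0, 0]], hand=[1, 1, 1, 1, 1, 1, 1, 1, 1, 1])

```text
time: 0.93
tool_pos: [374.4, 293.1, 230.4]
tcp_rot: [-90.1, 0.2, 74.6]
ft_force: [0.2, -0.5, 0.1]
finger_gap: 85.6
```

Request:
move_arm(linear=[[-0.8, 0, -0.91], [-0.8, 0, -0.91], [-0.8, 0, -0.91], [-0.8, 0, -0.91], [-0.8, 0, -0.91], [-0.8, 0, -0.91], [-0.8, 0, -0.91], [-0.8, 0, -0.91], [-0.8, 0, -0.91], [-0.8, 0, -0.91], [-0.8, 0, -0.91]], twist=[[0, 0.049, 0], [0, 0.049, 0], [0, 0.049, 0], [0, 0.049, 0], [0, 0.049, 0], [0, 0.049, 0], [0, 0.049, 0], [0, 0.049, 0], [0, 0.049, 0], [0, 0.049, 0], [0, 0.049, 0]], hand=[0, 0, 0, 0, 0, 0, 0, 0, 0, 0, 0])

```text
time: 1.85
tool_pos: [574.2, -11.8, 230.3]
tcp_rot: [-90.0, 0.2, 70.1]
ft_force: [-0.8, 0.3, 0.2]
finger_gap: 42.8
```

```bash
cat >> h.py <<'E'
def wsnap(f,**k):
    s=r.sense(); d=dict(snap("wrist",f,**k))
    T=np.eye(4);T[:3,:3]=rot(s).as_matrix();T[:3,3]=s["tool_pos"]
    M=np.linalg.inv(T@d["hand_eye"]); d["R"]=M[:3,:3];d["t"]=M[:3,3]
    np.savez("pics/"+f+".npz",**d); return d
E
python3 - <<'E'
from h import *
d=wsnap("w1"); go([589,13,120],70.2); print(d["hand_eye"].round(2))
E
```

```text
t 1.9 pos [573.8 -10.6 230.5] rot [-90.    0.2  70.2] F [ 0.4 -0.5 -0.3] gap 42.6
linear [ 0.0922  0.3679 -0.0214] twist [-0.0005 -0.0005 -0.0019]
[[   1.      0.      0.      0.72]
 [  -0.     -0.3     0.95 -142.51]
 [   0.     -0.95   -0.3    77.43]
 [   0.      0.      0.      1.  ]]
```

View pics/w1.png

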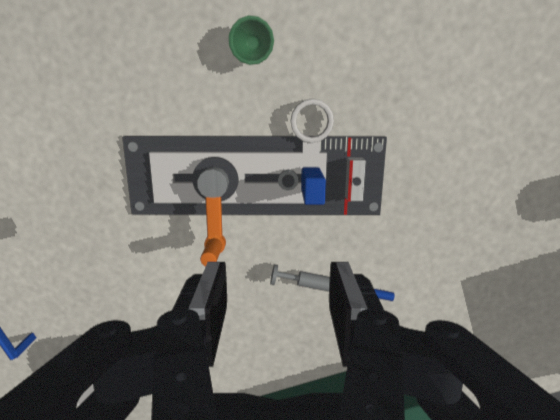

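The wrist view shows the post at (313,186), the bracket end at about x=327, the red stop line at about x=348, hub at (213,180), grip at about (211,250). I'll measure with depth.

```bash
cat >> h.py <<'E'
def cloud(d):
    K=d["intrinsics"]; v,u=np.mgrid[:420,:560]; z=d["range_z"]
    P=np.stack([(u-K[0,2])/K[0,0]*z,(v-K[1,2])/K[1,1]*z,z],-1)
    return (P-d["t"])@d["R"], z>0
def tops(d):
    P,ok=cloud(d); hsv=cv2.cvtColor(d["frame"],cv2.COLOR_RGB2HSV); H,S,V=[hsv[...,i].astype(int) for i in range(3)]
    near=ok&(np.hypot(P[...,0]-572,P[...,1]+39)<150)
    o={}
    for n,m,z0,z1 in [("post",(H>105)&(H<130)&(S>150),56,70),("grip",(H<20)&(S>180),62,80),("arm",(H<20)&(S>180),25,45)]:
        q=P[near&m&(P[...,2]>z0)&(P[...,2]<z1)]; 
        if len(q)>5: o[n]=(q.min(0)+q.max(0))/2; print(n,len(q),o[n].round(1),q.mean(0).round(1),q.min(0).round(1),q.max(0).round(1))
    return o
E
python3 - <<'E'
from h import *
d=dict(np.load("pics/w1.npz")); tops(d)
for n,u,v,z in [("TL",123,137,6),("TR",386,136,6),("BL",132,215,6),("BR",382,214,6),("end",327,152,12),("end2",326,203,12),("hub",213,182,40),("red1",350,137,6),("red2",346,214,6)]:
    print(n,world(d,u,v,z).round(1))
P,ok=cloud(d); q=P[165:200,195:235].reshape(-1,3); q=q[(q[:,2]>30)&(q[:,2]<60)]; print(q.mean(0),np.percentile(q[:,2],[10,50,90]))
E
```

```text
post 552 [589.5  16.4  60.1] [588.8  16.2  61.6] [576.9   5.2  56.1] [602.1  27.6  64.1]
grip 165 [612.7 -90.5  66.8] [612.3 -89.6  68.6] [607.4 -96.8  62.1] [617.9 -84.2  71.6]
arm 658 [595.7 -83.3  37.8] [593.4 -82.   36.4] [569.2 -98.   31. ] [622.2 -68.6  44.6]
TL [ 491.9 -140.     6. ]
TR [576.9  97.8   6. ]
BL [ 566.1 -167.2    6. ]
BR [651.8  73.5   6. ]
end [571.1  39.6  12. ]
end2 [619.3  23.2  12. ]
hub [556.7 -67.3  40. ]
red1 [566.1  65.1   6. ]
red2 [639.3  38.9   6. ]
[558.84224108 -69.89040525  36.00071806] [34.94654442 36.15336329 37.1859997 ]
```

Request:
move_arm(linear=[[0.097, 0.2, -0.019], [0.097, 0.4, -0.019], [0.097, 0.4, -0.019], [0.097, 0.5, -0.019], [0.097, 0.6, -0.019], [0.097, 0.675, -0.019], [0.097, 0.675, -0.019], [0.097, 0.675, -0.019]], twist=[[0, 0, 0], [0, 0, 0], [0, 0, 0], [0, 0, 0], [0, 0, 0], [0, 0, 0], [0, 0, 0], [0, 0, 0]], hand=[0, 0, 0, 0, 0, 0, 0, 0])

```text
time: 2.57
tool_pos: [586.8, 16.0, 26.8]
tcp_rot: [-89.8, 0.2, 70.3]
ft_force: [-0.4, 0.5, 0.3]
finger_gap: 42.3
```

```bash
python3 - <<'E'
from h import *
d=wsnap("w2"); go([589,15,28],70.3); tops(d)
E
```

```text
t 2.62 pos [588.7  15.6  28.9] rot [-90.    0.1  70.2] F [-0.5 -0.   0. ] gap 42.6
linear [-0.0015  0.003  -0.0016] twist [-0.0004 -0.0007 -0.0017]
post 3348 [589.7  16.1  59.8] [588.2  16.8  61.3] [576.3   4.6  56. ] [603.2  27.7  63.6]
arm 870 [589.9 -77.4  34.1] [579.7 -77.   35.7] [569.4 -86.7  30.2] [610.3 -68.1  38. ]
```

View pics/w2.png

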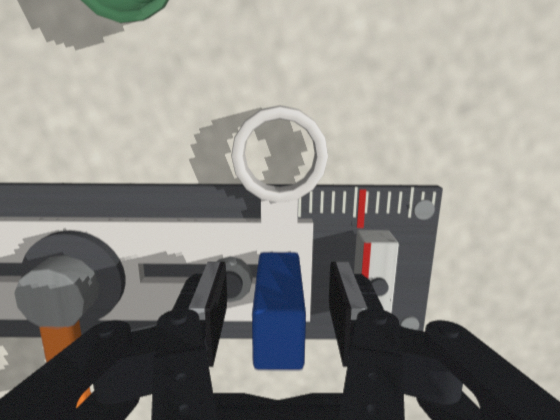

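The post sits centred between the pads, with the bracket end at x≈311, the stop face at x≈362 and the ring clear. Closing.

Request:
move_arm(linear=[[0, 0, 0], [0, 0, 0], [0, 0, 0], [0, 0, 0], [0, 0, 0], [0, 0, 0]], twist=[[0, 0, 0], [0, 0, 0], [0, 0, 0], [0, 0, 0], [0, 0, 0], [0, 0, 0]], hand=[-1, -1, -1, -1, -1, -1], force=40)

```text
time: 3.12
tool_pos: [590.7, 15.7, 31.9]
tcp_rot: [-90.2, 0.1, 70.2]
ft_force: [-2.4, 0.8, 7.8]
finger_gap: 17.1
```

```bash
python3 - <<'E'
from h import *
go([589,15,28],70.3)
d=dict(np.load("pics/w2.npz"))
e=np.array([.338,.941,0])
for n,u,v,z in [("end",312,235,12),("end2",311,300,12),("stopred",362,212,6),("stopface",362,238,22)]:
    w=world(d,u,v,z); print(n,w.round(1),(w@e).round(1))
E
```

```text
t 3.12 pos [590.7  15.7  31.9] rot [-90.2   0.1  70.2] F [-2.4  0.8  7.8] gap 17.1
linear [-0.0042  0.0131  0.0047] twist [ 0.0022 -0.0008 -0.0006]
end [577.6  36.3  12. ] 229.4
end2 [608.6  25.7  12. ] 229.9
stopred [577.   60.9   6. ] 252.4
stopface [582.  56.  22.] 249.4
```

Request:
move_arm(linear=[[0.006, 0, 0], [0.012, 0, 0], [0.018, 0, 0], [0.024, 0, 0], [0.03, 0, 0], [0.036, 0, 0], [0.042, 0, 0], [0.048, 0, 0]], twist=[[0, 0, 0], [0, 0, 0], [0, 0, 0], [0, 0, 0], [0, 0, 0], [0, 0, 0], [0, 0, 0], [0, 0, 0]], hand=[-1, -1, -1, -1, -1, -1, -1, -1])

```text
time: 3.78
tool_pos: [595.7, 29.3, 32.0]
tcp_rot: [-90.2, 0.1, 70.2]
ft_force: [-0.0, -2.3, -1.0]
finger_gap: 17.4
```

```bash
cat >> h.py <<'E'
def f():
    s=r.sense(); e=np.array([.338,.941,0]); n=np.array([-.941,.338,0]);R=rot(s)
    print("slide",(s["tool_pos"]@e).round(1),"lat",(s["tool_pos"]@n).round(1),"z",s["tool_pos"][2].round(1),"Fs",(s["ft_force"]@e).round(1),"Fl",(s["ft_force"]@n).round(1),"Fz",s["ft_force"][2].round(1),"rot",s["tcp_rot"].round(1),"gap",s["finger_gap"].round(1),"t",round(s["time"],2))
E
python3 - <<'E'
from h import *
f(); wsnap("w3"); f(); wsnap("w3"); f()
E
```

```text
Traceback (most recent call last):
  File "h.py", line 43, in f
    print("slide",(s["tool_pos"]@e).round(1),"lat",(s["tool_pos"]@n).round(1),"z",s["tool_pos"][2].round(1),"Fs",(s["ft_force"]@e).round(1),"Fl",(s["ft_force"]@n).round(1),"Fz",s["ft_force"][2].round(1),"rot",s["tcp_rot"].round(1),"gap",s["finger_gap"].round(1),"t",round(s["time"],2))
                                                                                                                                                                                                                                             ^^^^^^^^^^^^^^^^^^^^^
AttributeError: 'float' object has no attribute 'round'
```

Request:
move_arm(linear=[[0.004, 0, 0], [0.008, 0, 0], [0.012, 0, 0], [0.015, 0, 0]], twist=[[0, 0, 0], [0, 0, 0], [0, 0, 0], [0, 0, 0]], hand=[-1, -1, -1, -1])

```text
time: 4.12
tool_pos: [597.3, 33.7, 32.0]
tcp_rot: [-90.2, 0.1, 70.2]
ft_force: [-0.0, -1.4, -1.3]
finger_gap: 17.4
```

```bash
sed -i 's/s\["finger_gap"\].round(1)/round(s["finger_gap"],1)/' h.py
python3 - <<'E'
from h import *
f(); d=wsnap("w3"); f(); wsnap("w3"); f()
E
```

```text
slide 233.6 lat -550.7 z 32.0 Fs -1.3 Fl -0.4 Fz -1.3 rot [-90.2   0.1  70.2] gap 17.4 t 4.12
slide 233.8 lat -550.7 z 32.0 Fs -0.9 Fl -0.3 Fz -1.1 rot [-90.2   0.1  70.2] gap 17.3 t 4.17
slide 233.7 lat -550.7 z 32.0 Fs -0.7 Fl -0.1 Fz -1.0 rot [-90.2   0.   70.2] gap 17.4 t 4.22
```

View pics/w3.png

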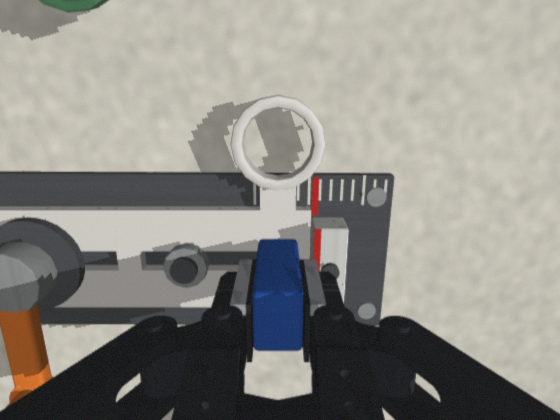

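The end (x≈311) is now 1–2 mm short of the red face (x≈315), and drag reads about 2 N. Now small steps.

Request:
move_arm(linear=[[0.002, 0, 0], [0.004, 0, 0], [0.004, 0, 0]], twist=[[0, 0, 0], [0, 0, 0], [0, 0, 0]], hand=[-1, -1, -1])

```text
time: 4.47
tool_pos: [597.6, 34.5, 32.0]
tcp_rot: [-90.2, 0.1, 70.2]
ft_force: [-1.6, -4.5, 0.2]
finger_gap: 17.4
```

Request:
move_arm(linear=[[0.002, 0, 0], [0.003, 0, 0], [0.003, 0, 0]], twist=[[0, 0, 0], [0, 0, 0], [0, 0, 0]], hand=[-1, -1, -1])

```text
time: 4.72
tool_pos: [597.6, 34.6, 32.0]
tcp_rot: [-90.2, 0.2, 70.2]
ft_force: [-3.6, -6.5, 1.3]
finger_gap: 17.4
```

Request:
move_arm(linear=[[0.002, 0, 0], [0.0035, 0, 0], [0.0045, 0, 0], [0.0045, 0, 0]], twist=[[0, 0, 0], [0, 0, 0], [0, 0, 0], [0, 0, 0]], hand=[-1, -1, -1, -1])

```text
time: 5.05
tool_pos: [597.7, 34.7, 32.0]
tcp_rot: [-90.2, 0.3, 70.2]
ft_force: [-4.3, -7.5, 3.1]
finger_gap: 17.4
```

```bash
python3 - <<'E'
from h import *
f(); wsnap("w4"); f()
E
```

```text
slide 234.6 lat -550.7 z 32.0 Fs -8.5 Fl 1.5 Fz 3.1 rot [-90.2   0.3  70.2] gap 17.4 t 5.05
slide 234.6 lat -550.7 z 32.0 Fs -7.8 Fl 1.5 Fz 2.6 rot [-90.2   0.3  70.2] gap 17.3 t 5.1
```

Request:
move_arm(linear=[[0.003, 0, 0], [0.005, 0, 0], [0.0065, 0, 0], [0.0065, 0, 0]], twist=[[0, 0, 0], [0, 0, 0], [0, 0, 0], [0, 0, 0]], hand=[-1, -1, -1, -1])

```text
time: 5.43
tool_pos: [597.7, 34.8, 32.1]
tcp_rot: [-90.1, 0.4, 70.2]
ft_force: [-5.5, -9.4, 3.8]
finger_gap: 17.3
```

```bash
python3 - <<'E'
from h import *
f(); d=wsnap("w4"); f()
E
```

```text
slide 234.8 lat -550.7 z 32.1 Fs -10.7 Fl 2.0 Fz 3.8 rot [-90.1   0.4  70.2] gap 17.3 t 5.43
slide 234.7 lat -550.7 z 32.1 Fs -11.2 Fl 0.2 Fz 3.5 rot [-90.1   0.4  70.2] gap 17.4 t 5.48
```

View pics/w4.png

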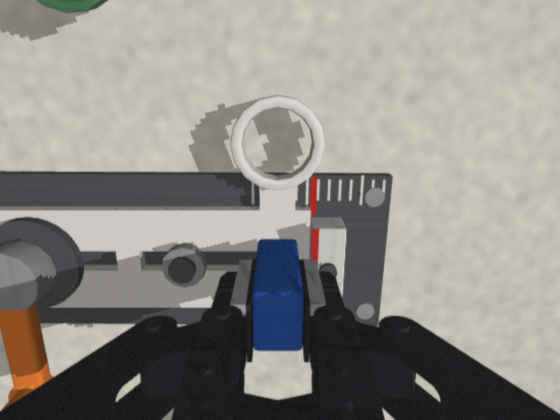

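It is butted: the end at x≈312 meets the red face, with about 11 N total, of which roughly 8–9 N is on the stop. Release and lift.

Request:
move_arm(linear=[[0.003, 0, 0], [0.002, 0, 0], [0.002, 0, 0], [0.002, 0, 0], [0.002, -0.1, 0], [0.002, -0.2, 0], [0.002, -0.3, 0], [0.002, -0.4, 0], [0.002, -0.4, 0]], twist=[[0, 0, 0], [0, 0, 0], [0, 0, 0], [0, 0, 0], [0, 0, 0], [0, 0, 0], [0, 0, 0], [0, 0, 0], [0, 0, 0]], hand=[-0.1, -0.1, -0.1, -0.1, -0.1, -0.1, -0.1, -0.1, -0.1])

```text
time: 6.23
tool_pos: [602.2, 36.7, 160.2]
tcp_rot: [-90.8, 0.2, 70.2]
ft_force: [1.0, 0.7, 1.4]
finger_gap: 38.5
```

```bash
python3 - <<'E'
from h import *
f(); d=wsnap("w5"); o=tops(d)
e=np.array([.338,.941,0])
go([612.5,-90,160],70.3)
E
```

```text
slide 238.1 lat -554.3 z 160.2 Fs 1.0 Fl -0.7 Fz 1.4 rot [-90.8   0.2  70.2] gap 38.5 t 6.23
post 883 [597.   35.5  60.1] [596.3  35.8  61.6] [583.8  24.2  56.2] [610.1  46.8  64.1]
grip 362 [614.2 -90.2  66.7] [613.7 -89.   68.6] [607.7 -96.7  62. ] [620.7 -83.7  71.3]
arm 1176 [596.5 -83.4  36.7] [594.8 -81.4  36.2] [569.4 -98.3  28.4] [623.6 -68.4  45. ]
t 6.28 pos [601.1  36.7 157.2] rot [-90.6   0.3  70.2] F [ 0.8  0.2 -0.2] gap 38.4
linear [-0.3845 -0.0057 -0.1788] twist [ 0.0067 -0.0012 -0.0029]
```

View pics/w5.png

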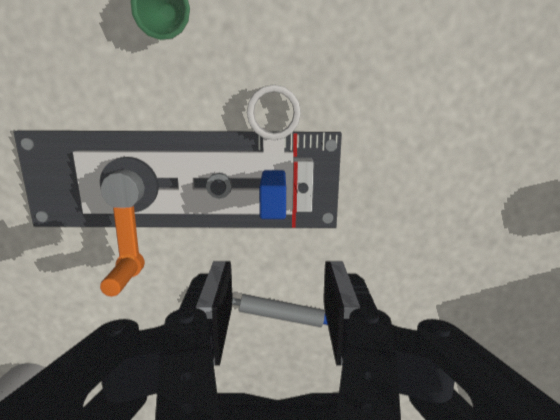

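The bracket stays on the stop after release, and the orange grip's top is at (111,285). Next I go over the lever grip with the jaws straddling it tangentially.

Request:
move_arm(linear=[[-0.12, 0, -0.06], [-0.25, 0, -0.12], [-0.382, 0, -0.181], [-0.382, 0, -0.181], [-0.382, 0, -0.181], [-0.382, 0.12, -0.181], [-0.382, 0.12, -0.181]], twist=[[0.007, 0, 0], [0.007, 0, 0], [0.007, 0, 0], [0.007, 0, 0], [0.007, 0, 0], [0.007, 0, 0], [0.007, 0, 0]], hand=[-0.1, -0.1, -0.1, -0.1, -0.1, -0.1, -0.1])

```text
time: 6.87
tool_pos: [610.3, -88.0, 115.9]
tcp_rot: [-89.5, 0.3, 70.2]
ft_force: [-1.1, 0.3, -2.5]
finger_gap: 38.4
```

```bash
python3 - <<'E'
from h import *
f(); d=wsnap("w6"); o=tops(d)
go([613.5,-89.5,46],70.3)
d5=dict(np.load("pics/w5.npz")); print("hub",world(d5,120,187,36).round(1))
E
```

```text
slide 123.4 lat -604.0 z 115.9 Fs -0.1 Fl 1.1 Fz -2.5 rot [-89.5   0.3  70.2] gap 38.4 t 6.87
post 1727 [596.8  34.8  59.9] [596.1  33.7  61.4] [583.8  22.9  56. ] [609.7  46.7  63.8]
grip 549 [614.1 -90.9  67. ] [613.2 -90.7  69.2] [607.6 -97.7  62. ] [620.6 -84.2  72. ]
arm 1616 [595.1 -84.7  37.7] [592.2 -82.8  36.5] [ 568.7 -100.5   30.5] [621.6 -68.9  45. ]
t 6.92 pos [610.4 -87.8 117.7] rot [-89.5   0.3  70.2] F [ 0.7  0.5 -0.1] gap 38.7
linear [-0.0007  0.2387 -0.014 ] twist [-0.0059 -0.0007 -0.0031]
hub [556.1 -68.1  36. ]
```

View pics/w6.png

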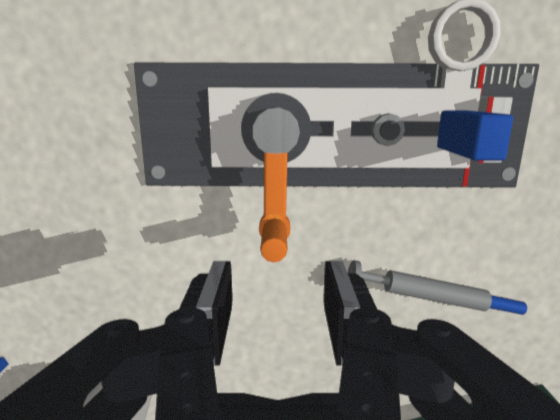

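The grip's top at (273,245) is centred between the fingers in slide direction. Descend and narrow the jaws to a loose cage.

Request:
move_arm(linear=[[-0.002, 0.08, -0.014], [-0.002, 0.16, -0.014], [-0.002, 0.238, -0.014], [-0.002, 0.238, -0.014], [-0.002, 0.238, -0.014], [-0.002, 0.238, -0.014]], twist=[[-0.006, 0, -0.003], [-0.006, 0, -0.003], [-0.006, 0, -0.003], [-0.006, 0, -0.003], [-0.006, 0, -0.003], [-0.006, 0, -0.003]], hand=[-0.1, -0.1, -0.1, -0.45, -0.45, -0.45], force=20)

```text
time: 7.42
tool_pos: [614.5, -89.4, 48.3]
tcp_rot: [-90.1, -0.0, 70.3]
ft_force: [-0.4, 0.2, 0.9]
finger_gap: 23.4
```

```bash
cat >> h.py <<'E'
A=np.array([557.,-69])
def arc(degs,rad=60.5,z=46,lead=0):
    "rows: tool centre on the arc, clockwise by each deg from the lever's start (yaw 70.3)"
    s=r.sense(); R=rot(s); p=s["tool_pos"][:2]-A; th=np.degrees(np.arctan2(p[1],p[0]))
    g=np.radians(th); tan=np.array([np.sin(g),-np.cos(g),0]); rd=np.array([np.cos(g),np.sin(g),0])
    F=s["ft_force"]; print("t",round(s["time"],2),"pos",s["tool_pos"].round(1),"yaw",s["tcp_rot"].round(1),"th",th.round(1),"rad",np.hypot(*p).round(1),"Ftan",(F@tan).round(1),"Frad",(F@rd).round(1),"Fz",F[2].round(1),"gap",round(s["finger_gap"],1))
    for D in degs:
        a=np.radians(th-D); q=np.array([A[0]+rad*np.cos(a),A[1]+rad*np.sin(a),z])
        l=R.inv().apply(q-s["tool_pos"])/300
        w=(R.inv()*Ro.from_euler("xyz",[-90,0,th-D+90],degrees=True)).as_rotvec()/(np.pi/2)
        print(D,l.round(4).tolist(),w.round(4).tolist())
E
python3 - <<'E'
from h import *
arc([2,5,10,15,20,25,30])
E
```

```text
t 7.42 pos [614.5 -89.4  48.3] yaw [-90.1  -0.   70.3] th -19.5 rad 61.0 Ftan -0.0 Frad -0.5 Fz 0.9 gap 23.4
2 [-0.007, 0.0077, 0.0018] [0.0013, 0.0198, 0.0001]
5 [-0.0176, 0.0077, 0.0024] [0.0013, 0.0531, 0.0002]
10 [-0.035, 0.0077, 0.0046] [0.0013, 0.1087, 0.0002]
15 [-0.0522, 0.0077, 0.0083] [0.0013, 0.1642, 0.0003]
20 [-0.069, 0.0076, 0.0136] [0.0013, 0.2198, 0.0003]
25 [-0.0853, 0.0076, 0.0202] [0.0013, 0.2753, 0.0004]
30 [-0.1009, 0.0076, 0.0283] [0.0013, 0.3309, 0.0004]
```

Request:
move_arm(linear=[[-0.007, 0.004, 0.001], [-0.018, 0.004, 0.002], [-0.026, 0.004, 0.003], [-0.035, 0.004, 0.005], [-0.044, 0.004, 0.006], [-0.052, 0.004, 0.008], [-0.06, 0.004, 0.011], [-0.069, 0.004, 0.014], [-0.077, 0.004, 0.017], [-0.085, 0.004, 0.02]], twist=[[0, 0.02, 0], [0, 0.053, 0], [0, 0.08, 0], [0, 0.109, 0], [0, 0.136, 0], [0, 0.164, 0], [0, 0.192, 0], [0, 0.22, 0], [0, 0.247, 0], [0, 0.275, 0]], hand=[-0.45, -0.45, -0.45, -0.45, -0.45, -0.45, -0.45, -0.45, -0.45, -0.45])

```text
time: 8.25
tool_pos: [602.7, -111.5, 50.6]
tcp_rot: [-90.4, -0.2, 45.4]
ft_force: [1.8, 0.8, -0.8]
finger_gap: 23.9
```

```bash
python3 - <<'E'
from h import *
arc([2,5,8,10,12,15,20])
E
```

```text
t 8.25 pos [ 602.7 -111.5   50.6] yaw [-90.4  -0.2  45.4] th -42.9 rad 62.4 Ftan -1.8 Frad 0.8 Fz -0.8 gap 23.9
2 [-0.0073, 0.0152, 0.0064] [0.004, 0.0036, 0.0026]
5 [-0.0178, 0.0152, 0.0067] [0.0039, 0.0369, 0.0027]
8 [-0.0284, 0.0151, 0.0076] [0.0039, 0.0703, 0.0028]
10 [-0.0353, 0.0151, 0.0085] [0.0038, 0.0925, 0.0029]
12 [-0.0423, 0.015, 0.0096] [0.0038, 0.1147, 0.003]
15 [-0.0526, 0.015, 0.0118] [0.0037, 0.1481, 0.0031]
20 [-0.0695, 0.0149, 0.0166] [0.0036, 0.2036, 0.0032]
```

Request:
move_arm(linear=[[-0.007, 0.01, 0.006], [-0.018, 0.012, 0.007], [-0.028, 0.012, 0.008], [-0.035, 0.012, 0.009], [-0.042, 0.012, 0.01]], twist=[[0.004, 0.01, 0.003], [0.004, 0.037, 0.003], [0.004, 0.07, 0.003], [0.004, 0.093, 0.003], [0.004, 0.115, 0.003]], hand=[-0.45, -0.45, -0.45, -0.45, -0.45])

```text
time: 8.67
tool_pos: [593.9, -118.6, 49.7]
tcp_rot: [-90.2, -0.2, 35.0]
ft_force: [1.4, 1.3, 1.9]
finger_gap: 23.8
```

```bash
python3 - <<'E'
from h import *
arc([2,5,8,10,12,15,20])
E
```

```text
t 8.67 pos [ 593.9 -118.6   49.7] yaw [-90.2  -0.2  35. ] th -53.4 rad 61.8 Ftan -1.9 Frad -0.2 Fz 1.9 gap 23.8
2 [-0.0072, 0.0124, 0.0043] [0.0019, 0.0046, 0.0019]
5 [-0.0177, 0.0124, 0.0046] [0.0018, 0.038, 0.0019]
8 [-0.0283, 0.0124, 0.0055] [0.0018, 0.0713, 0.002]
10 [-0.0352, 0.0123, 0.0064] [0.0017, 0.0935, 0.002]
12 [-0.0422, 0.0123, 0.0076] [0.0017, 0.1158, 0.002]
15 [-0.0525, 0.0123, 0.0098] [0.0017, 0.1491, 0.0021]
20 [-0.0694, 0.0122, 0.0146] [0.0016, 0.2046, 0.0022]
```

Still loose (about 2 N). Continuing.

Request:
move_arm(linear=[[-0.009, 0.006, 0.004], [-0.018, 0.01, 0.005], [-0.028, 0.01, 0.006], [-0.035, 0.01, 0.006], [-0.042, 0.01, 0.008]], twist=[[0.002, 0.01, 0.002], [0.002, 0.038, 0.002], [0.002, 0.071, 0.002], [0.002, 0.094, 0.002], [0.002, 0.116, 0.002]], hand=[-0.45, -0.45, -0.45, -0.45, -0.45])

```text
time: 9.08
tool_pos: [583.5, -124.1, 48.6]
tcp_rot: [-90.1, -0.1, 24.5]
ft_force: [2.7, 0.4, 1.0]
finger_gap: 23.5
```

```bash
python3 - <<'E'
from h import *
arc([2,5,8,10,12])
E
```

```text
t 9.08 pos [ 583.5 -124.1   48.6] yaw [-90.1  -0.1  24.5] th -64.3 rad 61.1 Ftan -2.6 Frad 0.9 Fz 1.0 gap 23.5
2 [-0.0071, 0.0086, 0.002] [0.0008, 0.0094, 0.0015]
5 [-0.0176, 0.0086, 0.0025] [0.0008, 0.0427, 0.0015]
8 [-0.0282, 0.0085, 0.0034] [0.0007, 0.0761, 0.0015]
10 [-0.0351, 0.0085, 0.0044] [0.0007, 0.0983, 0.0015]
12 [-0.0421, 0.0085, 0.0056] [0.0007, 0.1205, 0.0015]
```

Request:
move_arm(linear=[[-0.009, 0.004, 0.002], [-0.018, 0.006, 0.002], [-0.028, 0.006, 0.003], [-0.028, 0.006, 0.003]], twist=[[0.001, 0.015, 0.001], [0.001, 0.043, 0.001], [0.001, 0.076, 0.001], [0.001, 0.076, 0.001]], hand=[-0.45, -0.45, -0.45, -0.45])

```text
time: 9.42
tool_pos: [575.8, -126.9, 47.8]
tcp_rot: [-90.0, -0.1, 17.6]
ft_force: [0.5, 0.7, 0.7]
finger_gap: 23.8
```

```bash
python3 - <<'E'
from h import *
arc([2,5,8,10,12])
E
```

```text
t 9.42 pos [ 575.8 -126.9   47.8] yaw [-90.   -0.1  17.6] th -72.1 rad 60.9 Ftan -0.7 Frad -0.5 Fz 0.7 gap 23.8
2 [-0.0071, 0.006, 0.0014] [0.0001, 0.0184, 0.0009]
5 [-0.0176, 0.006, 0.002] [0.0001, 0.0517, 0.0009]
8 [-0.0281, 0.006, 0.0031] [0.0001, 0.085, 0.001]
10 [-0.0351, 0.006, 0.0042] [0.0, 0.1073, 0.001]
12 [-0.042, 0.006, 0.0055] [0.0, 0.1295, 0.001]
```

Request:
move_arm(linear=[[-0.009, 0.003, 0.002], [-0.018, 0.004, 0.002], [-0.025, 0.004, 0.003], [-0.032, 0.004, 0.003]], twist=[[0, 0.025, 0.001], [0, 0.052, 0.001], [0, 0.075, 0.001], [0, 0.098, 0.001]], hand=[-0.45, -0.45, -0.45, -0.45])

```text
time: 9.75
tool_pos: [567.0, -128.9, 47.5]
tcp_rot: [-90.0, -0.1, 8.8]
ft_force: [0.3, 2.5, 0.4]
finger_gap: 23.8
```

```bash
python3 - <<'E'
from h import *
arc([2,5,8,10,12])
E
```

```text
t 9.75 pos [ 567.  -128.9   47.5] yaw [-90.   -0.1   8.8] th -80.5 rad 60.8 Ftan -0.7 Frad -2.4 Fz 0.4 gap 23.8
2 [-0.0071, 0.005, 0.0009] [0.0003, 0.0148, 0.0008]
5 [-0.0176, 0.005, 0.0014] [0.0003, 0.0481, 0.0008]
8 [-0.0281, 0.005, 0.0025] [0.0002, 0.0814, 0.0008]
10 [-0.0351, 0.005, 0.0035] [0.0002, 0.1036, 0.0008]
12 [-0.042, 0.0049, 0.0048] [0.0002, 0.1259, 0.0008]
```

Request:
move_arm(linear=[[-0.009, 0.003, 0.001], [-0.018, 0.004, 0.002], [-0.025, 0.004, 0.002], [-0.032, 0.004, 0.003]], twist=[[0, 0.025, 0.001], [0, 0.05, 0.001], [0, 0.073, 0.001], [0, 0.095, 0.001]], hand=[-0.45, -0.45, -0.45, -0.45])

```text
time: 10.08
tool_pos: [558.1, -129.5, 47.2]
tcp_rot: [-90.0, -0.1, 0.3]
ft_force: [1.3, 0.7, 1.2]
finger_gap: 23.2
```

```bash
python3 - <<'E'
from h import *
arc([2,5,8,10,12]); d=wsnap("w7"); tops(d); arc([])
E
```

```text
t 10.08 pos [ 558.1 -129.5   47.2] yaw [-90.   -0.1   0.3] th -89.0 rad 60.5 Ftan -1.3 Frad -0.7 Fz 1.2 gap 23.2
2 [-0.007, 0.0041, 0.0001] [0.0004, 0.0139, 0.0008]
5 [-0.0176, 0.0041, 0.0006] [0.0004, 0.0472, 0.0008]
8 [-0.0281, 0.0041, 0.0017] [0.0003, 0.0806, 0.0008]
10 [-0.0351, 0.0041, 0.0027] [0.0003, 0.1028, 0.0008]
12 [-0.042, 0.0041, 0.0039] [0.0003, 0.125, 0.0008]
grip 1365 [ 561.8 -129.6   67. ] [ 561.4 -128.2   68.9] [ 554.6 -136.8   62. ] [ 568.9 -122.4   71.9]
arm 3334 [ 560.9 -109.1   36.5] [ 560.3 -106.7   36.5] [ 551.5 -135.7   28. ] [570.2 -82.5  45. ]
t 10.13 pos [ 557.7 -129.5   47.1] yaw [-90.   -0.    0.2] th -89.4 rad 60.5 Ftan -2.3 Frad 0.6 Fz 0.5 gap 23.1
```

View pics/w7.png

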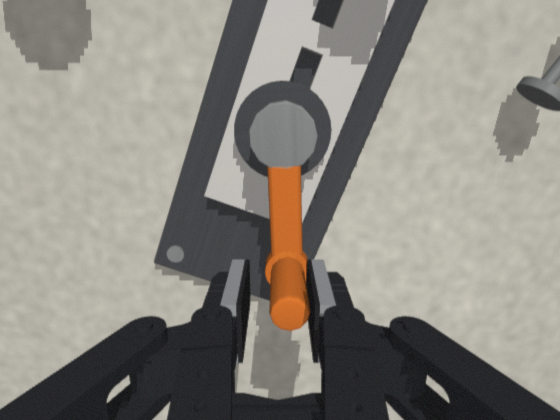

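The grip (289,300) follows against the trailing pad, about 65° turned so far and still loose. Continuing.

Request:
move_arm(linear=[[-0.009, 0.003, 0], [-0.018, 0.003, 0.001], [-0.025, 0.003, 0.001], [-0.032, 0.003, 0.002]], twist=[[0, 0.025, 0.001], [0, 0.049, 0.001], [0, 0.071, 0.001], [0, 0.093, 0.001]], hand=[-0.45, -0.45, -0.45, -0.45])

```text
time: 10.47
tool_pos: [549.3, -128.7, 47.2]
tcp_rot: [-90.0, -0.1, -8.1]
ft_force: [5.2, 2.8, -0.7]
finger_gap: 23.1
```

```bash
python3 - <<'E'
from h import *
arc([2,5,8,10])
E
```

```text
t 10.47 pos [ 549.3 -128.7   47.2] yaw [-90.   -0.1  -8.1] th -97.3 rad 60.2 Ftan -4.8 Frad -3.4 Fz -0.7 gap 23.1
2 [-0.007, 0.0039, -0.0009] [0.0002, 0.013, 0.0011]
5 [-0.0176, 0.0039, -0.0005] [0.0001, 0.0463, 0.0011]
8 [-0.0281, 0.0039, 0.0006] [0.0001, 0.0796, 0.0011]
10 [-0.0351, 0.0039, 0.0016] [0.0001, 0.1019, 0.0011]
```

Request:
move_arm(linear=[[-0.007, 0.002, 0], [-0.013, 0.002, 0], [-0.02, 0.002, 0]], twist=[[0, 0.013, 0.001], [0, 0.035, 0.001], [0, 0.055, 0.001]], hand=[-0.45, -0.45, -0.45])

```text
time: 10.72
tool_pos: [544.6, -127.6, 47.2]
tcp_rot: [-90.0, -0.1, -13.1]
ft_force: [6.4, 2.6, -2.2]
finger_gap: 23.3
```

```bash
python3 - <<'E'
from h import *
arc([2,4,6,8])
E
```

```text
t 10.72 pos [ 544.6 -127.6   47.2] yaw [-90.   -0.1 -13.1] th -101.9 rad 59.9 Ftan -5.7 Frad -3.9 Fz -2.2 gap 23.3
2 [-0.007, 0.0041, -0.0019] [-0.0003, 0.0094, 0.0016]
4 [-0.014, 0.0041, -0.0017] [-0.0003, 0.0316, 0.0016]
6 [-0.0211, 0.0041, -0.0012] [-0.0003, 0.0538, 0.0016]
8 [-0.0281, 0.0041, -0.0005] [-0.0004, 0.0761, 0.0016]
```

Request:
move_arm(linear=[[-0.007, 0.002, 0], [-0.014, 0.002, 0], [-0.021, 0.002, 0]], twist=[[0, 0.012, 0.001], [0, 0.032, 0.001], [0, 0.054, 0.001]], hand=[-0.45, -0.45, -0.45])

```text
time: 10.97
tool_pos: [540.0, -126.1, 47.3]
tcp_rot: [-89.9, -0.2, -17.9]
ft_force: [9.0, 2.3, -2.6]
finger_gap: 23.7
```

```bash
python3 - <<'E'
from h import *
arc([2,4,6,8]); d=wsnap("w8"); arc([])
o=tops(d); g=o["grip"][:2]-A; print(np.degrees(np.arctan2(g[1],g[0])),np.hypot(*g))
E
```

```text
t 10.97 pos [ 540.  -126.1   47.3] yaw [-89.9  -0.2 -17.9] th -106.5 rad 59.6 Ftan -8.0 Frad -4.7 Fz -2.6 gap 23.7
2 [-0.007, 0.0044, -0.0031] [-0.0008, 0.0075, 0.0026]
4 [-0.014, 0.0044, -0.0029] [-0.0009, 0.0297, 0.0025]
6 [-0.021, 0.0044, -0.0024] [-0.0009, 0.0519, 0.0025]
8 [-0.0281, 0.0043, -0.0017] [-0.001, 0.0741, 0.0025]
t 11.02 pos [ 539.7 -126.1   47.3] yaw [-89.9  -0.2 -18. ] th -106.8 rad 59.6 Ftan -7.2 Frad -2.6 Fz -2.3 gap 23.2
grip 1355 [ 543.1 -128.4   67. ] [ 543.4 -126.1   69. ] [ 536.2 -136.4   62. ] [ 550.  -120.5   72. ]
arm 3312 [ 547.3 -107.1   36.9] [ 549.  -105.1   36.6] [ 532.9 -133.4   28.8] [561.7 -80.9  45. ]
-103.1661608287652 61.054529035890035
```

Request:
move_arm(linear=[[-0.007, 0.002, -0.001], [-0.012, 0.002, -0.001], [-0.017, 0.002, -0.001]], twist=[[0, 0.01, 0.002], [0, 0.025, 0.002], [0, 0.04, 0.002]], hand=[-0.45, -0.45, -0.45])

```text
time: 11.27
tool_pos: [536.6, -124.7, 47.4]
tcp_rot: [-89.9, -0.2, -21.6]
ft_force: [10.3, 1.3, -4.4]
finger_gap: 23.6
```

```bash
python3 - <<'E'
from h import *
arc([2,4])
E
```

```text
t 11.27 pos [ 536.6 -124.7   47.4] yaw [-89.9  -0.2 -21.6] th -110.1 rad 59.3 Ftan -9.2 Frad -4.7 Fz -4.4 gap 23.6
2 [-0.007, 0.0047, -0.004] [-0.0016, 0.0062, 0.0026]
4 [-0.014, 0.0047, -0.0038] [-0.0016, 0.0284, 0.0026]
```

About 9.2 N, in mid-window, with the slope matching 20 N/rad. Back off to centre, open, lift.

Request:
move_arm(linear=[[0.006, 0, 0], [0.013, 0, 0], [0.013, 0, 0], [0.013, 0, 0], [0.013, -0.1, 0], [0.013, -0.2, 0], [0.013, -0.3, 0], [0.013, -0.4, 0], [0.013, -0.5, 0], [0.013, -0.5, 0]], twist=[[0, 0, 0], [0, 0, 0], [0, 0, 0], [0, 0, 0], [0, 0, 0], [0, 0, 0], [0, 0, 0], [0, 0, 0], [0, 0, 0], [0, 0, 0]], hand=[-0.45, -0.45, -0.2, -0.1, -0.1, -0.1, -0.1, -0.1, -0.1, -0.1])

```text
time: 12.1
tool_pos: [542.6, -127.4, 205.1]
tcp_rot: [-89.8, -0.8, -21.5]
ft_force: [0.8, -0.7, 1.0]
finger_gap: 38.4
```

```bash
python3 - <<'E'
from h import *
f(); d=wsnap("w9"); o=tops(d)
if "grip" in o: g=o["grip"][:2]-A; print(np.degrees(np.arctan2(g[1],g[0])))
t=dict(snap("top","top1")); tops(t)
im=t["frame"][:,:,::-1]
w=d["frame"][:,:,::-1]
c=cv2.resize(im[150:250,225:365],(560,400),interpolation=cv2.INTER_CUBIC)
cv2.imwrite("pics/f.png",np.hstack([cv2.resize(w,(400,300)),cv2.resize(c,(400,300))]))
E
```

```text
slide 63.5 lat -553.7 z 205.1 Fs -0.4 Fl -1.0 Fz 1.0 rot [-89.8  -0.8 -21.5] gap 38.4 t 12.1
grip 290 [ 539.6 -126.7   67. ] [ 539.7 -126.    69.6] [ 532.8 -133.4   62.1] [ 546.5 -119.9   71.9]
arm 883 [ 545.  -107.5   38. ] [ 547.1 -104.5   36.5] [ 529.7 -134.1   31. ] [560.4 -80.9  45. ]
-106.74965731907842
post 60 [597.3  35.   61.9] [596.8  34.2  60.8] [586.3  25.5  56.7] [608.4  44.6  67.2]
arm 46 [ 544.8 -108.7   34.4] [ 545.6 -108.7   35.3] [ 536.5 -118.7   29.4] [553.2 -98.6  39.4]
```

View pics/f.png

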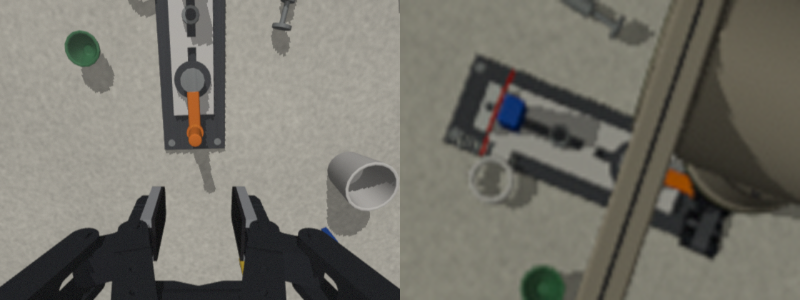

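The lever stayed where left, the post is where it was after pressing (within about 1 mm), and the bracket meets the red line. Handing in.

```bash
python3 -c "
from bench import r
print(r.hand_in())"
```

```text
the job is handed in; nothing more can be done
None
```

The white bracket is pressed home against the red-marked stop and clamped snug. I handed the job in at about 12 s on the robot's clock, with the arm clear of everything.

- **Bracket:** I gripped it by the blue post and slid it about 21 mm to the stop. I then pressed with about 11 N in total, roughly 8–9 N of it beyond the 2 N or so of drag, and let go.
- **Clamp:** I turned the orange lever about 86° clockwise inside loosely closed fingers. The push at the grip rose steadily to about 9.2 N, inside the 7–12 N window. I then backed off, opened the fingers and lifted clear.

**Last checks:**
- The post stood within about 1 mm of where it was after pressing, and the lever stayed where I left it.
- In the final top view the bracket meets the red line. The robot arm hid the clamp in that picture, so the lever's position comes from the wrist camera.
- I touched nothing else on the table. The dish, cup and syringe looked undisturbed in the last pictures, but I did not measure them.
- Force readings scattered by about 1 N. My two camera estimates of the base position differed by about 5 mm, but the grip and contact did not depend on it.

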